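# Open the pulley's retaining ring over its stub axle

### The job

The dough sheeter's belt pulley has toppled over: stand it up on its square flange on the bench and let go of it. Then take the bent-nose circlip pliers, which already carry the retaining ring, squeeze them to the stop so that the ring is spread, and pass it level over the shaft end and down to the groove, just on the thrust washer but not pressed against it. Finish there still holding the pliers, squeezed and level, with the ring spread round the groove, and leave the other things on the bench where they are.

Things in the scene. Friction and masses are not known exactly. Their poses are not given: they have to be found in the camera images.
- axle: Belt pulley on its flanged stub axle, one rigid piece, 0.66 kg, which starts lying on its side. Origin at the centre of the flange's underside, z along the axle to the free shaft end (lying, z is level but for 3 degrees of dip). Along z: square steel flange 60 x 60 mm from 0 to 10 mm, boss 36 mm across to 14 mm, then the pulley. Mass centre 22 mm along z: leaning less than about 50 degrees it rocks upright.
- pulley_mid (a point): Middle of the grey plastic pulley on the axle's axis, 31 mm along axle z: a good place to grip it. The pulley is 56 mm across, from 14 to 48 mm along z. Lying, the piece rests on one side of the flange and on the pulley, and this point is 29 mm above the bench.
- groove (a point): Middle of the ring groove on the axle's axis, 52.7 mm along axle z. Below it is the steel thrust washer, 40 mm across, from 48 to 51 mm; the groove, 26 mm across, from 51 to 54.5 mm; above it the shaft end, 30 mm across, from 54.5 to 62.5 mm, its last 2.5 mm chamfered down to 26 mm.
- pliers: Circlip pliers, 0.24 kg, black handles, tips bent 90 degrees down, lying flat on the wooden board with tips and ring hanging out over its edge. Origin at the rivet, in the plane of the handles' undersides, x to the tips, z up. Handles 12 mm high, reaching back to x = -110 mm. The bent tips are 50 mm ahead of the rivet and reach 18 mm below the undersides. Mass centre about 18 mm behind the rivet.
- handles_mid (a point): Good place to take the pliers: midway between the handles, 52 mm behind the rivet, 6 mm above the handles' undersides. Over the outsides here: 62 mm released (the grips diverge backward by 0.19 rad a side), 42 mm squeezed to the stop (then parallel). Squeezing here takes 3 N to begin and 12 N to reach the stop; up to 40 N does no harm; a spring reopens them. As the grips swing in, fingers that do not slip on them let the pliers creep forward 4 to 5 mm.
- ring_center (a point): Centre of the retaining ring when spread: 63.9 mm ahead of the rivet along pliers x, 15 mm below the handles' undersides, at the middle of its 3 mm thickness. The ring hangs level under the tips, is held on their pins, gap towards the rivet. Inside 28 mm across when free, 33.8 mm when spread (outside 46 mm). Squeezing the handles spreads it.
- pliers_left (a joint): Angle of the left half of the pliers about the rivet: 0 released, 0.187 rad squeezed to the stop, where the ring is fully spread. The right half mirrors it. The ring clears the shaft from about 0.15 rad on.
- board: Dark wooden board that the pliers lie on, fixed to the bench, 200 x 170 mm, 22 mm thick; origin at the centre of its underside, x along the 200 mm.
- flat_loaf: Bystander, to be left alone: flat loaf, 100 x 150 mm, 58 mm high. Origin at the centre of its underside.
- round_loaf: Bystander, to be left alone: round loaf, 170 mm across, 85 mm high. Origin at the centre of its underside.
- bearing: Bystander, to be left alone: ball bearing, 52 mm across, 15 mm high. Origin at the centre of its underside.
- grease_pot: Bystander, to be left alone: glass jar with a steel lid, 60 mm across, 62 mm high. Origin at the centre of its underside.
- spanner: Bystander, to be left alone: open-ended spanner, 160 mm long, lying flat. Origin at the centre of its underside.
- scraper: Bystander, to be left alone: dough scraper, steel blade with a wooden grip, 120 x 130 mm, 16 mm high, lying flat. Origin at the centre of its underside.
- flour_shaker: Bystander, to be left alone: aluminium flour shaker, 68 mm across, 101 mm high. Origin at the centre of its underside.
There are look-alikes about, which are no part of the job. Leave any green look-alike of the axle alone. Leave any blue look-alike of the pliers alone.

How it is judged:
By the outcome, as a careful person would: the job done as asked, in the order asked, and still so for the second after the job is handed in, while the arm keeps its last pose, push and grip.
It also fails if it takes over 72 s, if anything falls off the work surface, if the arm or the gripper's body presses on something with over 40 N, if the wrist force passes 120 N, or if a joint passes its speed limit or range.

### The arm

A 6-joint arm with a two-finger parallel gripper is mounted at the origin on the work surface. World frame = base frame: x ahead of the robot, y to its left, z up, the work surface at z = 0. Lengths are in m, angles in rad, forces in N, time in s.
With the tool pointing down it reaches from about 0.3 to 0.875 m from the base axis. Payload 6.4 kg.
Tool frame: the origin (TCP) lies on the centre line of the jaws, within the pads' length; the fingertips stand ctrl.tip_extent ahead of it and the grasp point (between the pads) lies 8 mm behind it (ctrl.tip_extent is the distance from the TCP to the fingertips, in m); z points along the fingers, y is the line along which they close (so a half turn about z gives the same grasp; the last joint's range is limited). The gripper opens to 85 mm and grips with 20 to 120 N. Pads are 22 mm wide; open, the fingers measure 114 mm over their backs; the gripper's body (76 mm by 85 mm) begins 54 mm behind the grasp point. The pads swing forward as they close: fully open they stand 13 mm farther back than shut.
Start: joints at [0.903, 0.181, 1.607, -0, 1.354, -0.206], TCP at [0.256, 0.515, 0.242] pointing down, gripper open.
Joint ranges: [-2.99, 2.99], [-0.89, 2.07], [0.3, 2.58], [-1.14, 4.28], [0, 2.63], [-3.12, 3.12]. Speed limits (rad/s): [2.57, 2.57, 3.01, 3.14, 3.14, 3.14].

### API

Orientations are given as a unit quaternion [w, x, y, z].
In Python, from bench import ctrl gives the robot as it stands.
- The arm moves only by the shell command python3 -m handwheel 'ROWS'. ROWS is JSON, a list of rows, each a list of 7 numbers: the turn, a rotation vector about the tool's x, y, z as a fraction of full scale, then the shift along the tool's x, y, z as a fraction of full scale, then the opening, from 0 (shut) to 1 (fully open). In form: [[rx, ry, rz, x, y, z, jaw], ...]. A call has exactly 8 rows; each row shifts and turns the commanded pose from where the row before left it, along the tool's axes as they then stand; what a row does not reach is not made up. Full scale, the value 1, is 300 mm for a shift and pi rad for a turn. A row lasts 1/10 s, in which the tool goes at most 50 mm and 8.59 degrees, less where a joint would pass 70% of its speed; a pose out of reach is approached as far as the arm can. A call with a number of a shift or a turn outside -1 to 1 is refused whole. A call with a gripper value outside its range is refused whole. The fingers move at their own pace and stop on an object; the grip force is fixed at half the most. Time passes only in rows, so rows that do not move let the fingers close, or fill a call up. It gives the time, the measured TCP pose, the force, the opening and the grip force at its end, in the units of the state.
- ctrl.get_obs(): the state, without advancing time (a new reading comes with each control period).
- ctrl.camera(name): name is "scene" or "top" or "wrist"; returns the picture (384x512x3 uint8, blue, green, red); there is no depth.
- ctrl.camera_model(name): a dict with "camera_matrix" (3x3 intrinsics, pixels), "cam_to_world" (4x4, takes a point from camera to world coordinates). Camera axes: x right, y up, looking along -z (the intrinsics and any distortion apply to the point x, -y, -z); pixel columns grow to the right and rows downward; lengths in m; the calibration is good to about 2 mm. A picture is of the moment at which its call begins: read the wrist's pose just before it. camera_model takes no time and is no camera call; for the wrist camera it gives the pose at the moment of the call.
- ctrl.hand_in(): hands the job in; it is judged then, once.
The state is a dict: "time_s": time; "q": joint angles; "dq": joint speeds; "joint_efforts": joint torques, N m; "eef_pos": TCP position; "eef_rot": TCP orientation; "wrist_force": force on the tool from outside, world axes, zero at the start; "torque": the same for the moment, N m; "opening": opening from 0.0 (shut) to 1.0 (fully open); "grasp_force": force on a finger pad.
Only numpy, scipy, OpenCV 4.12 (cv2) and the standard library are available. Lean on these libraries where they do the work, as an engineer would, in place of code of your own. Each camera call takes 0.05 s, during which the arm holds its last target. There are 200 camera calls.

## Working session

There is one attempt and no reset: what is moved stays moved. The work goes in short steps, Python scripts to look and compute and a shell command to move; the robot and the scene stay as the last step left them, time stands still between calls to the robot, and variables do not carry over. Pictures are saved under pics/ and viewed, at most 10 in all, crops included, and the job is handed in when it is done.

```bash
mkdir -p pics; ls; python3 - <<'E'
from bench import ctrl
import cv2,numpy as np
o=ctrl.get_obs();print({k:np.round(v,3) for k,v in o.items()}, ctrl.tip_extent)
for n in("scene","top"):
    cv2.imwrite(f"pics/{n}0.png",cv2.resize(ctrl.camera(n),(800,600),interpolation=cv2.INTER_CUBIC))
    m=ctrl.camera_model(n);print(n,{k:(np.round(v,4).tolist() if hasattr(v,'shape') else v) for k,v in m.items()})
E
```

```text
pics
{'time_s': np.float64(0.0), 'q': array([ 0.903,  0.182,  1.608,  0.   ,  1.354, -0.206]), 'dq': array([ 0.   ,  0.   ,  0.001,  0.001, -0.   ,  0.002]), 'joint_efforts': array([ 1.0000e-03, -4.4487e+01, -3.5134e+01, -0.0000e+00,  9.0000e-03,
       -0.0000e+00]), 'eef_pos': array([0.256, 0.514, 0.241]), 'eef_rot': array([-0.   ,  0.229,  0.973, -0.001]), 'wrist_force': array([ 0.088, -0.534,  0.443]), 'torque': array([-0.042,  0.005, -0.057]), 'grasp_force': np.float64(0.0), 'opening': np.float64(0.997)} 0.011
scene {'camera_matrix': [[448.1008, 0.0, 253.9097], [0.0, 448.1008, 185.3471], [0.0, 0.0, 1.0]], 'cam_to_world': [[0.5853, -0.5092, 0.631, 1.4043], [0.8108, 0.3666, -0.4563, -0.6384], [0.0011, 0.7787, 0.6274, 0.8955], [0.0, 0.0, 0.0, 1.0]]}
top {'camera_matrix': [[411.1798, 0.0, 257.7329], [0.0, 411.1798, 190.35], [0.0, 0.0, 1.0]], 'cam_to_world': [[-0.004, 0.9848, -0.1738, 0.3305], [-1.0, -0.0033, 0.0041, -0.0067], [0.0035, 0.1738, 0.9848, 1.2667], [0.0, 0.0, 0.0, 1.0]]}
```

View pics/top0.png

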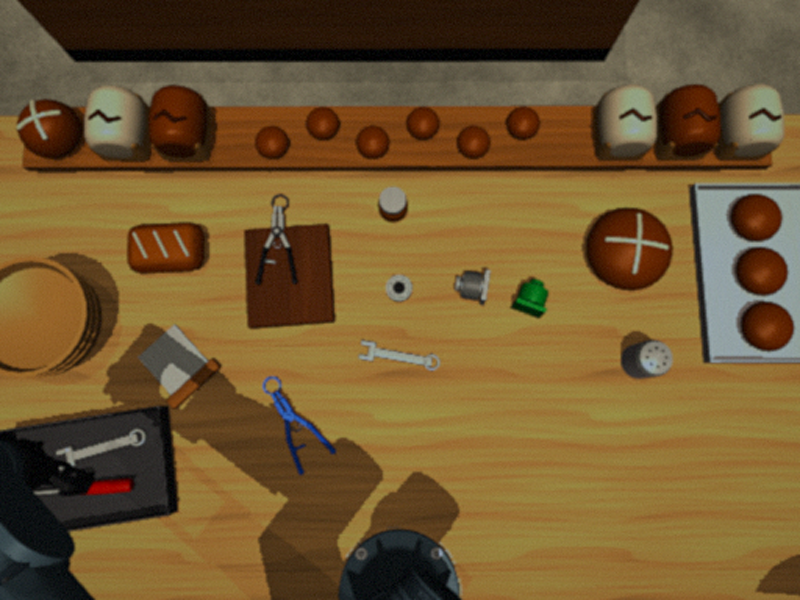

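View pics/scene0.png

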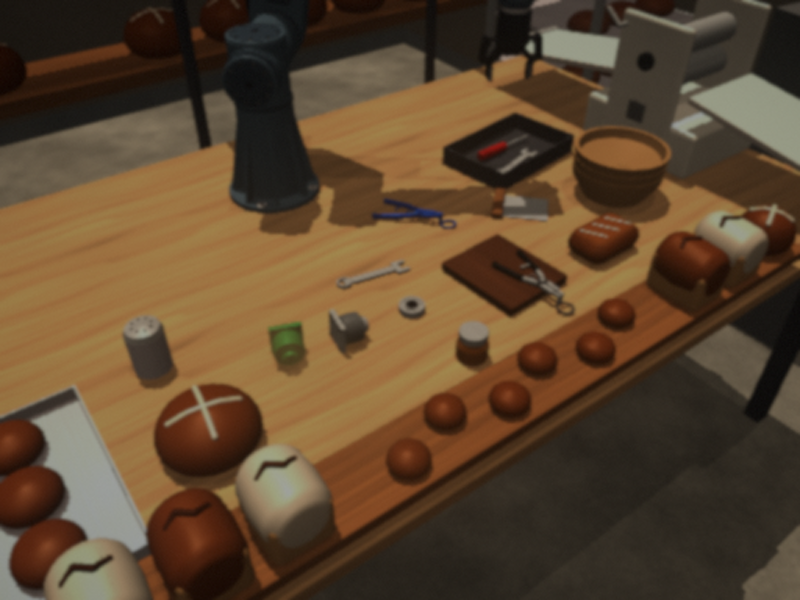

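Top view: grey axle at (472,285), flange to the right at (487,285), beside the green look-alike at (532,297). The black-handled pliers are on the board at (280,240), with the ring at (280,202); the blue look-alike is at (295,425). The grey piece and the black pliers fit the description. One crop will confirm.

```bash
cat > h.py <<'E'
from bench import ctrl
import cv2,numpy as np
from scipy.spatial.transform import Rotation as R
np.set_printoptions(precision=4,suppress=True)
def ray(m,u,v):
    K=np.array(m["camera_matrix"]);T=np.array(m["cam_to_world"])
    p=np.array([u,v,1.]) if m.get("distortion") is None else None
    d=np.linalg.solve(K,p);return T[:3,3],T[:3,:3]@np.array([d[0],-d[1],-d[2]])
def plane(m,u,v,z):
    o,d=ray(m,u,v);return o+d*(z-o[2])/d[2]
def proj(m,P):
    K=np.array(m["camera_matrix"]);T=np.array(m["cam_to_world"])
    c=T[:3,:3].T@(np.asarray(P)-T[:3,3]);q=K@np.array([c[0],-c[1],-c[2]]);return q[:2]/q[2]
def tool():
    o=ctrl.get_obs();w,x,y,z=o["eef_rot"];return np.array(o["eef_pos"]),R.from_quat([x,y,z,w])
E
python3 - <<'E'
from h import *
m=ctrl.camera_model("top");print(m.keys())
im=ctrl.camera("top")
c=im[112:220,144:360]
cv2.imwrite("pics/crop1.png",cv2.resize(c,None,fx=3.7,fy=3.7,interpolation=cv2.INTER_CUBIC))
s=1.5625
for n,u,v,z in[("ax",472,285,.05),("flange",487,285,.04),("ring",280,202,.01),("rivet",279,234,.03),("hand",277,262,.03),("bearing",399,288,.01),("pot",393,200,.06)]: print(n,plane(m,u/s,v/s,z))
p,r=tool();print(r.as_matrix())
w=ctrl.camera_model("wrist");T=np.array(w["cam_to_world"]);print("wristcam in tool",r.inv().apply(T[:3,3]-p),r.as_matrix().T@T[:3,:3],w["camera_matrix"])
E
```

```text
dict_keys(['camera_matrix', 'cam_to_world'])
ax [ 0.5692 -0.1457  0.05  ]
flange [ 0.5711 -0.176   0.04  ]
ring [0.7507 0.2374 0.01  ]
rivet [0.6777 0.2335 0.03  ]
hand [0.6206 0.2358 0.03  ]
bearing [ 0.5714 -0.0047  0.01  ]
pot [0.7375 0.0065 0.06  ]
[[-0.8952  0.4456 -0.0008]
 [ 0.4456  0.8952 -0.0011]
 [ 0.0002 -0.0013 -1.    ]]
wristcam in tool [ 0.0713 -0.0003 -0.1312] [[ 0.0013  0.9607  0.2774]
 [ 1.     -0.0013 -0.0001]
 [ 0.0003  0.2774 -0.9607]] [[288.0541   0.     254.8968]
 [  0.     288.0541 189.7516]
 [  0.       0.       1.    ]]
```

View pics/crop1.png

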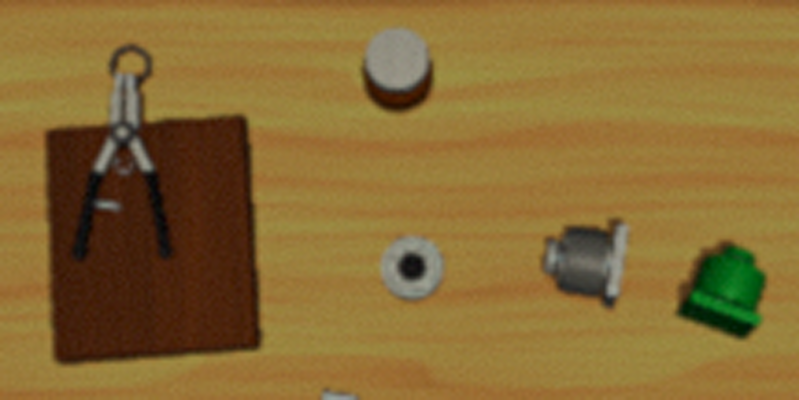

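The crop confirms it: grey axle with shaft end at crop (551,257) and flange at (617,262), green copy at (730,290), black pliers with ring at (131,64) and rivet at (123,132). Next I work out the approach.

```bash
cat >> h.py <<'E'
def rot(yaw,tilt=0): # tool x at yaw deg (level), z down; then tilt deg about tool y
    a=np.radians(yaw);x=np.array([np.cos(a),np.sin(a),0]);z=np.array([0,0,-1.])
    return R.from_matrix(np.c_[x,np.cross(z,x),z])*R.from_euler('y',tilt,degrees=True)
def plan(P,Rt):
    p,r=tool();d=r.inv().apply(np.asarray(P)-p)/.3;rv=(r.inv()*Rt).as_rotvec()/np.pi
    print("shift(before turn)",d,"rows>=",np.linalg.norm(d)*6,"| turn",rv,"rows>=",np.linalg.norm(rv)*180/8.59,"| shift after turn",Rt.inv().apply(np.asarray(P)-p)/.3)
E
python3 - <<'E'
from h import *
m=ctrl.camera_model("top")
f=lambda u,v,z:plane(m,144+u/3.7,112+v/3.7,z)
a=f(551,257,.03);b=f(617,262,.03);print(a,b,np.linalg.norm(a-b),np.degrees(np.arctan2(*(a-b)[[1,0]])))
mid=f(587,261,.045);print("mid",mid)
plan([mid[0],mid[1]+.0,.24],rot(86))
E
```

```text
[ 0.5762 -0.1199  0.03  ] [ 0.5718 -0.1745  0.03  ] 0.054797454062038 85.3912674510685
mid [ 0.5697 -0.148   0.045 ]
shift(before turn) [-1.9203 -1.5106  0.0068] rows>= 14.659437157630174 | turn [-0.0004  0.0002  0.3752] rows>= 7.8626612818006425 | shift after turn [-2.1297  1.1975  0.0053]
```

```bash
python3 -m handwheel '[[0,0,0,-0.12,-0.0945,0,1],[0,0,0,-0.12,-0.0945,0,1],[0,0,0,-0.12,-0.0945,0,1],[0,0,0,-0.12,-0.0945,0,1],[0,0,0,-0.12,-0.0945,0,1],[0,0,0,-0.12,-0.0945,0,1],[0,0,0,-0.12,-0.0945,0,1],[0,0,0,-0.12,-0.0945,0,1]]'
python3 -m handwheel '[[0,0,0,-0.12,-0.0945,0,1],[0,0,0,-0.12,-0.0945,0,1],[0,0,0,-0.12,-0.0945,0,1],[0,0,0,-0.12,-0.0945,0,1],[0,0,0,-0.12,-0.0945,0,1],[0,0,0,-0.12,-0.0945,0,1],[0,0,0,-0.12,-0.0945,0,1],[0,0,0,-0.12,-0.0945,0,1]]'
python3 -m handwheel '[[0,0,0.047,0,0,0,1],[0,0,0.047,0,0,0,1],[0,0,0.047,0,0,0,1],[0,0,0.047,0,0,0,1],[0,0,0.047,0,0,0,1],[0,0,0.047,0,0,0,1],[0,0,0.046,0,0,0,1],[0,0,0.047,0,0,0,1]]'
python3 - <<'E'
from h import *
p,r=tool();print(p,r.as_matrix());m=ctrl.camera_model("wrist");im=ctrl.camera("wrist")
np.savez("w1.npz",T=m["cam_to_world"],K=m["camera_matrix"])
cv2.imwrite("pics/w1.png",cv2.resize(im,(768,576),interpolation=cv2.INTER_CUBIC))
E
```

```text
time_s: 0.95
eef_pos: [0.4133, 0.1817, 0.2423]
eef_rot: [0.0, 0.229, 0.973, 0.0]
wrist_force: [1.4, 0.8, 0.6]
opening: 0.999
grasp_force: 0.0
time_s: 1.75
eef_pos: [0.5701, -0.1498, 0.242]
eef_rot: [-0.0, 0.229, 0.973, 0.0]
wrist_force: [0.8, -0.0, 0.4]
opening: 1.002
grasp_force: 0.0
time_s: 2.55
eef_pos: [0.5695, -0.1479, 0.2419]
eef_rot: [-0.0, 0.733, 0.68, -0.0]
wrist_force: [0.6, -0.2, 0.2]
opening: 0.995
grasp_force: 0.0
[ 0.5695 -0.1479  0.2419] [[ 0.0751  0.9972 -0.0007]
 [ 0.9972 -0.0751  0.0003]
 [ 0.0003 -0.0007 -1.    ]]
```

View pics/w1.png

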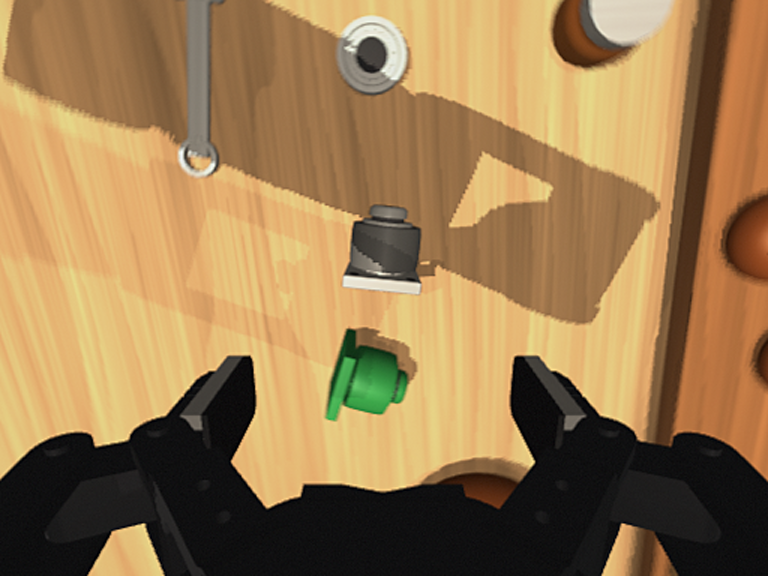

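Wrist view: axle with shaft end at (388,210), pulley centre about (385,247) and flange top edge (382,285), corners (345,288) and (420,294). Green copy is at (370,375), clear below.

```bash
python3 - <<'E'
from h import *
d=np.load("w1.npz");m=dict(camera_matrix=d["K"],cam_to_world=d["T"])
f=lambda u,v,z:plane(m,u/1.5,v/1.5,z)
L=f(344,288,.058);Rr=f(420,294,.058);print("flange corners",L,Rr,np.linalg.norm(L-Rr))
L2=f(351,243,.029);R2=f(420,247,.029);print("pulley sides",L2,R2,np.linalg.norm(L2-R2))
s1=f(371,212,.029);s2=f(406,213,.029);print("shaft",s1,s2,np.linalg.norm(s1-s2), f(388,206,.04))
fl=(L+Rr)/2;sh=(s1+s2)/2;fl[2]=sh[2]=0;dd=sh-fl;print("len",np.linalg.norm(dd),"yaw",np.degrees(np.arctan2(dd[1],dd[0])),"flangeyaw",np.degrees(np.arctan2(*(L-Rr)[[1,0]]))-90)
u=dd/np.linalg.norm(dd);mid=fl+u*.031;print("mid",mid, "pulleymid",(L2+R2)/2)
E
```

```text
flange corners [ 0.5377 -0.1688  0.058 ] [ 0.5951 -0.1778  0.058 ] 0.058120183304770694
pulley sides [ 0.5437 -0.1399  0.029 ] [ 0.599  -0.1473  0.029 ] 0.055812437213687026
shaft [ 0.5618 -0.1163  0.029 ] [ 0.5893 -0.1192  0.029 ] 0.027686964990121677 [ 0.5755 -0.1115  0.04  ]
len 0.05627236464644521 yaw 80.61935857522577 flangeyaw 81.06739303624434
mid [ 0.5714 -0.1427  0.    ] pulleymid [ 0.5714 -0.1436  0.029 ]
```

```bash
python3 - <<'E'
from h import *
d=np.load("w1.npz");m=dict(camera_matrix=d["K"],cam_to_world=d["T"])
print("green",plane(m,370/1.5,375/1.5,.03),plane(m,345/1.5,330/1.5,.055))
Rt=rot(81,-25);mid=np.array([.5714,-.1427,.029])+.002*np.array([.156,.988,0])
z=Rt.apply([0,0,1]);tcp=mid+.008*z;print(tcp,z)
plan(tcp-.07*z,Rt)
E
```

```text
green [ 0.5494 -0.258   0.03  ] [ 0.5347 -0.2042  0.055 ]
[ 0.5712 -0.1441  0.0217] [-0.0661 -0.4174 -0.9063]
shift(before turn) [0.1112 0.0122 0.5222] rows>= 3.2045494994619705 | turn [ 0.0049 -0.1389  0.0234] rows>= 2.9535500262225876 | shift after turn [0.3221 0.0035 0.426 ]
```

```bash
python3 -m handwheel '[[0.0012,-0.0347,0.0059,0,0,0,1],[0.0012,-0.0347,0.0059,0,0,0,1],[0.0012,-0.0347,0.0059,0,0,0,1],[0.0012,-0.0347,0.0059,0,0,0,1],[0,0,0,0.08,0.001,0.1065,1],[0,0,0,0.08,0.001,0.1065,1],[0,0,0,0.081,0.001,0.1065,1],[0,0,0,0.081,0,0.1065,1]]'
python3 - <<'E'
from h import *
plan([.5712,-.1441,.0217],rot(81,-25))
E
```

```text
time_s: 3.4
eef_pos: [0.5756, -0.1143, 0.0841]
eef_rot: [0.142, 0.737, 0.64, -0.163]
wrist_force: [0.1, 0.0, 0.0]
opening: 1.0
grasp_force: 0.0
shift(before turn) [-0.0032 -0.0006  0.2309] rows>= 1.385755195714293 | turn [ 0.0022 -0.0001  0.0046] rows>= 0.10692700882423622 | shift after turn [-0.0031  0.0011  0.2309]
```

```bash
python3 -m handwheel '[[0.002,0,0.004,0,0,0.0575,1],[0,0,0,0,0,0.0575,1],[0,0,0,0,0,0.058,1],[0,0,0,-0.003,0,0.058,1],[0,0,0,0,0,0,1],[0,0,0,0,0,0,0],[0,0,0,0,0,0,0],[0,0,0,0,0,0,0]]'
python3 -m handwheel '[[0,0,0,0,0,0,0],[0,0,0,0,0,0,0],[0,0,0,0,0,0,0],[0,0,0,0,0,0,0],[0,0,0,0,0,0,0],[0,0,0,0,0,0,0],[0,0,0,0,0,0,0],[0,0,0,0,0,0,0]]'
python3 - <<'E'
from h import *
p,r=tool();print(p,r.as_matrix()); d=r.inv().apply([0,0,.06])/.3;print("lift60",d)
E
```

```text
time_s: 4.2
eef_pos: [0.5722, -0.1446, 0.0247]
eef_rot: [0.142, 0.743, 0.634, -0.164]
wrist_force: [-0.3, -1.0, 2.5]
opening: 0.634
grasp_force: 63.4
time_s: 5.0
eef_pos: [0.5722, -0.1447, 0.0247]
eef_rot: [0.142, 0.743, 0.634, -0.164]
wrist_force: [-1.2, 1.0, 6.6]
opening: 0.634
grasp_force: 63.8
[ 0.5722 -0.1447  0.0247] [[ 0.1436  0.9876 -0.0635]
 [ 0.8947 -0.157  -0.4182]
 [-0.423   0.0032 -0.9061]]
lift60 [-0.0846  0.0006 -0.1812]
```

```bash
python3 -m handwheel '[[0,0,0,-0.035,0,-0.0755,0],[0,0,0,-0.035,0,-0.0755,0],[0,0,0,-0.035,0,-0.0755,0],[0,0,0,-0.035,0,-0.0755,0],[0,0,0,0,0,0,0],[0,0,0,0,0,0,0],[0,0,0,0,0,0,0],[0,0,0,0,0,0,0]]'
python3 - <<'E'
from h import *
p0=np.array([.5722,-.1447,.0247]);r0=R.from_matrix([[.1436,.9876,-.0635],[.8947,-.157,-.4182],[-.423,.0032,-.9061]])
za=np.array([.156,.987,-.052]);o=np.array([.5714,-.1427,.029])-.031*za
zt=r0.inv().apply(za);ot=r0.inv().apply(o-p0);np.savez("ax.npz",zt=zt,ot=ot);print(zt,ot)
Rt=rot(20,67);print("axle z then",Rt.apply(zt))
P=np.array([.62,-.10,.0])-Rt.apply(ot);print("P",P)
plan(P+[0,0,.06],Rt)
E
```

```text
time_s: 5.8
eef_pos: [0.5696, -0.144, 0.1207]
eef_rot: [0.139, 0.743, 0.634, -0.165]
wrist_force: [0.3, -0.3, -8.1]
opening: 0.631
grasp_force: 67.7
[ 0.9274 -0.0011 -0.3756] [-0.0289 -0.0011  0.007 ]
axle z then [0.0153 0.0067 1.0005]
P [ 0.625  -0.0993  0.0293]
shift(before turn) [0.2036 0.1591 0.0201] rows>= 1.5549236943202724 | turn [-0.1352  0.458   0.3491] rows>= 12.3956223932635 | shift after turn [-0.0086 -0.0767  0.2474]
```

```bash
python3 -m handwheel '[[-0.0097,0.0327,0.0249,0,0,0,0],[-0.0097,0.0327,0.0249,0,0,0,0],[-0.0097,0.0327,0.0249,0,0,0,0],[-0.0097,0.0327,0.0249,0,0,0,0],[-0.0097,0.0327,0.0249,0,0,0,0],[-0.0097,0.0327,0.0249,0,0,0,0],[-0.0097,0.0327,0.0249,0,0,0,0],[-0.0097,0.0327,0.0249,0,0,0,0]]'
python3 -m handwheel '[[-0.0097,0.0327,0.0249,0,0,0,0],[-0.0097,0.0327,0.0249,0,0,0,0],[-0.0097,0.0327,0.0249,0,0,0,0],[-0.0097,0.0327,0.0249,0,0,0,0],[-0.0097,0.0327,0.0249,0,0,0,0],[-0.0097,0.0327,0.0249,0,0,0,0],[0,0,0,0,0,0,0],[0,0,0,0,0,0,0]]'
python3 - <<'E'
from h import *
d=np.load("ax.npz");p,r=tool();print("axle z",r.apply(d["zt"]),"o",p+r.apply(d["ot"]))
Rt=rot(20,67);P=np.array([.62,-.10,.0])-Rt.apply(d["ot"])
plan(P+[0,0,.025],Rt)
im=ctrl.camera("scene");cv2.imwrite("pics/s2.png",cv2.resize(im[120:300,130:370],(800,600),interpolation=cv2.INTER_CUBIC))
E
```

```text
time_s: 6.6
eef_pos: [0.5702, -0.1447, 0.1223]
eef_rot: [0.008, 0.878, 0.398, 0.266]
wrist_force: [-1.1, 0.4, -8.9]
opening: 0.633
grasp_force: 67.3
time_s: 7.4
eef_pos: [0.5704, -0.1443, 0.1214]
eef_rot: [-0.095, 0.821, 0.147, 0.543]
wrist_force: [0.3, -1.5, -7.3]
opening: 0.634
grasp_force: 67.6
axle z [0.0157 0.0111 1.0004] o [ 0.5654 -0.1451  0.0921]
shift(before turn) [-0.1181 -0.0791  0.2921] rows>= 1.9492295148671643 | turn [-0.0001  0.0006  0.0014] rows>= 0.03243669552985411 | shift after turn [-0.119  -0.0787  0.2919]
```

View pics/s2.png

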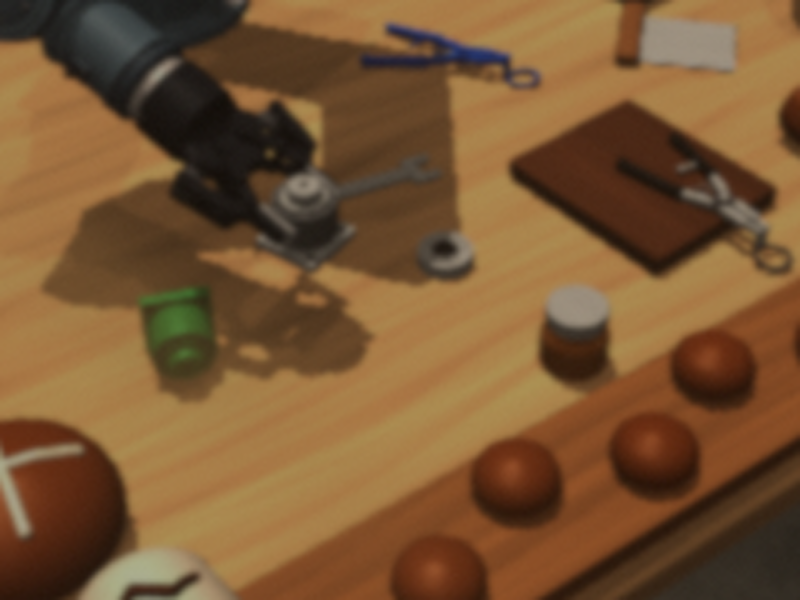

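The axle is held upright in the air, clear of its neighbours: in the crop it is at (305,215), green copy at (180,330), bearing at (445,255). Moving it over and down.

```bash
python3 -m handwheel '[[0,0,0,-0.0295,-0.02,0.073,0],[0,0,0,-0.0295,-0.02,0.073,0],[0,0,0,-0.0295,-0.02,0.073,0],[0,0,0,-0.0295,-0.02,0.073,0],[0,0,0,-0.0153,0,0.0065,0],[0,0,0,-0.0153,0,0.0065,0],[0,0,0,-0.0153,0,0.0065,0],[0,0,0,0,0,0,0]]'
python3 - <<'E'
from h import *
d=np.load("ax.npz");p,r=tool();print("axle z",r.apply(d["zt"]),"o",p+r.apply(d["ot"]), ctrl.get_obs()["wrist_force"])
E
```

```text
time_s: 8.25
eef_pos: [0.626, -0.0999, 0.0415]
eef_rot: [-0.094, 0.82, 0.146, 0.545]
wrist_force: [0.6, 0.2, -8.4]
opening: 0.636
grasp_force: 68.0
axle z [0.0107 0.0109 1.0005] o [ 0.6212 -0.1007  0.0121] [ 0.585   0.1586 -8.4336]
```

```bash
python3 -m handwheel '[[0,0,0,-0.0061,0,0.0026,0],[0,0,0,-0.0061,0,0.0026,0],[0,0,0,-0.0061,0,0.0026,0],[0,0,0,-0.0061,0,0.0026,0],[0,0,0,-0.0031,0,0.0013,0],[0,0,0,-0.0031,0,0.0013,0],[0,0,0,0,0,0,0],[0,0,0,0,0,0,0]]'
python3 -m handwheel '[[0,0,0,-0.0031,0,0.0013,0],[0,0,0,-0.0015,0,0.0007,0],[0,0,0,0,0,0,0],[0,0,0,0,0,0,0],[0,0,0,0,0,0,0],[0,0,0,0,0,0,0],[0,0,0,0,0,0,0],[0,0,0,0,0,0,0]]'
```

```text
time_s: 9.05
eef_pos: [0.6261, -0.0992, 0.0315]
eef_rot: [-0.094, 0.82, 0.146, 0.545]
wrist_force: [0.4, -0.3, -7.2]
opening: 0.631
grasp_force: 68.2
time_s: 9.85
eef_pos: [0.6264, -0.0993, 0.0309]
eef_rot: [-0.094, 0.819, 0.146, 0.546]
wrist_force: [-4.9, 0.7, 4.6]
opening: 0.638
grasp_force: 69.1
```

```bash
python3 -m handwheel '[[0,0,0,0,0,0,0.8],[0,0,0,0,0,0,0.9],[0,0,0,0,0,0,1],[0,0,0,0,0,0,1],[0,0,0,0,0,0,1],[0,0,0,0,0,-0.06,1],[0,0,0,0,0,-0.1,1],[0,0,0,0,0,-0.14,1]]'
python3 -m handwheel '[[0,0,0,0,0,-0.14,1],[0,0,0,0,0,-0.14,1],[0,0,0,0,0,-0.14,1],[0,-0.046,0,0,0,0,1],[0,-0.046,0,0,0,0,1],[0,-0.046,0,0,0,0,1],[0,-0.046,0,0,0,0,1],[0,-0.046,0,0,0,0,1]]'
python3 - <<'E'
from h import *
p,r=tool();print(p)
# pliers rough from top: ring, rivet, handles
m=ctrl.camera_model("top");f=lambda u,v,z:plane(m,144+u/3.7,112+v/3.7,z)
ring=f(131,64,.007);riv=f(123,132,.034);l=f(79,258,.034);rr=f(166,258,.034)
print(ring,riv,l,rr,(l+rr)/2)
x=ring-(l+rr)/2;print("yaw",np.degrees(np.arctan2(x[1],x[0])))
plan([.625,.235,.2],rot(3))
im=ctrl.camera("scene");cv2.imwrite("pics/s3.png",cv2.resize(im[150:270,190:350],(800,600),interpolation=cv2.INTER_CUBIC))
E
```

```text
time_s: 10.65
eef_pos: [0.5476, -0.1269, 0.0649]
eef_rot: [-0.095, 0.82, 0.147, 0.545]
wrist_force: [-0.8, -1.4, 1.4]
opening: 1.005
grasp_force: 0.0
time_s: 11.45
eef_pos: [0.4387, -0.1674, 0.1144]
eef_rot: [-0.038, 0.958, 0.17, 0.229]
wrist_force: [-0.2, 0.7, -1.5]
opening: 1.0
grasp_force: 0.0
[ 0.4387 -0.1674  0.1144]
[0.7517 0.2373 0.007 ] [0.6833 0.237  0.034 ] [0.5758 0.2701 0.034 ] [0.5756 0.1983 0.034 ] [0.5757 0.2342 0.034 ]
yaw 1.0037567789712492
shift(before turn) [ 1.0619 -1.0458  0.2117] rows>= 9.032264005648015 | turn [-0.0205 -0.1483  0.0933] rows>= 3.696711248650633 | shift after turn [ 0.6905 -1.3069 -0.2853]
```

View pics/s3.png

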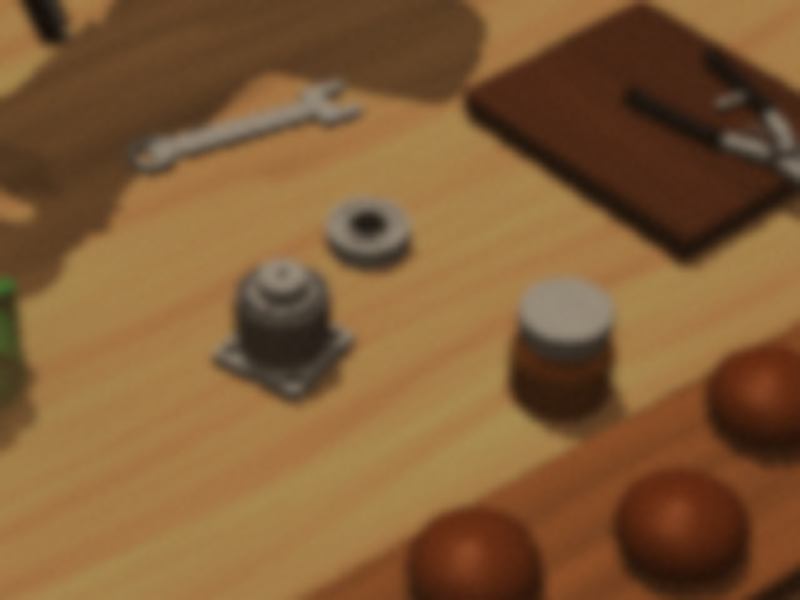

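The axle stands upright and free, with its shaft end at crop (283,278). Next, the pliers.

```bash
python3 -m handwheel '[[-0.0051,-0.0371,0.0233,0,0,0,1],[-0.0051,-0.0371,0.0233,0,0,0,1],[-0.0051,-0.0371,0.0233,0,0,0,1],[-0.0051,-0.0371,0.0233,0,0,0,1],[0,0,0,0.0575,-0.109,-0.0238,1],[0,0,0,0.0575,-0.109,-0.0238,1],[0,0,0,0.0575,-0.109,-0.0238,1],[0,0,0,0.0575,-0.109,-0.0238,1]]'
python3 -m handwheel '[[0,0,0,0.0575,-0.109,-0.0238,1],[0,0,0,0.0575,-0.109,-0.0238,1],[0,0,0,0.0575,-0.109,-0.0238,1],[0,0,0,0.0575,-0.109,-0.0238,1],[0,0,0,0.0575,-0.109,-0.0238,1],[0,0,0,0.0575,-0.109,-0.0238,1],[0,0,0,0.0575,-0.109,-0.0238,1],[0,0,0,0.0575,-0.109,-0.0238,1]]'
python3 - <<'E'
from h import *
p,r=tool();print(p,r.as_matrix());m=ctrl.camera_model("wrist");im=ctrl.camera("wrist")
np.savez("w2.npz",T=m["cam_to_world"],K=m["camera_matrix"])
cv2.imwrite("pics/w2.png",cv2.resize(im[0:330,106:406],(720,792),interpolation=cv2.INTER_CUBIC)[:600])
E
```

```text
time_s: 12.3
eef_pos: [0.4928, -0.0278, 0.146]
eef_rot: [-0.012, 0.999, 0.045, 0.024]
wrist_force: [-0.8, -0.1, -0.6]
opening: 1.004
grasp_force: 0.0
time_s: 13.1
eef_pos: [0.6038, 0.2431, 0.2145]
eef_rot: [-0.012, 0.999, 0.046, 0.023]
wrist_force: [1.2, -0.7, 1.5]
opening: 0.998
grasp_force: 0.0
[0.6038 0.2431 0.2145] [[ 0.9948  0.0917  0.0454]
 [ 0.0906 -0.9956  0.0255]
 [ 0.0476 -0.0212 -0.9986]]
```

View pics/w2.png

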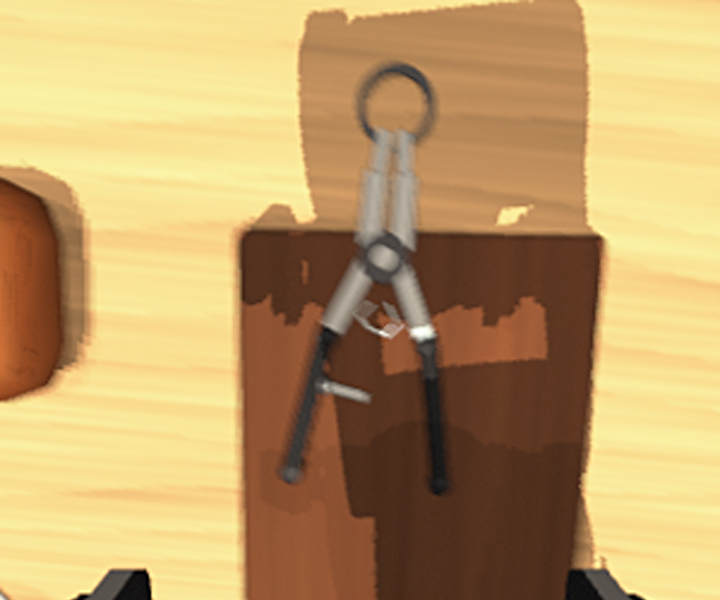

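Wrist view: rivet (383,256), ring (397,104), handle ends (291,475) and (439,487).

```bash
python3 - <<'E'
from h import *
d=np.load("w2.npz");m=dict(camera_matrix=d["K"],cam_to_world=d["T"])
f=lambda u,v,z:plane(m,106+u/2.4,v/2.4,z)
riv=f(383,256,.036);ring=f(397,104,.007);l=f(291,475,.034);r_=f(439,487,.034)
print(riv,ring,l,r_,"ring-rivet",np.linalg.norm((ring-riv)[:2]),"tips",np.linalg.norm(l-r_),"mid back",np.linalg.norm(((l+r_)/2-riv)[:2]))
yaw=np.degrees(np.arctan2(*(ring-riv)[[1,0]]));y2=np.degrees(np.arctan2(*(riv-(l+r_)/2)[[1,0]]));y3=np.degrees(np.arctan2(*(ring-(l+r_)/2)[[1,0]]));print(yaw,y2,y3)
x=(ring-(l+r_)/2)[:2];x/=np.linalg.norm(x)
hm=np.r_[riv[:2]-.052*x,.028];print("hm",hm)
plan([hm[0],hm[1],.09],rot(y3))
E
```

```text
[0.682 0.243 0.036] [0.7499 0.2431 0.007 ] [0.5791 0.2761 0.034 ] [0.5801 0.206  0.034 ] ring-rivet 0.06788175090178149 tips 0.07013505389916641 mid back 0.1024087543179196
0.09541215455178152 1.0775424971400955 0.686044867347154
hm [0.63   0.2424 0.028 ]
shift(before turn) [0.057  0.0361 0.4246] rows>= 2.5798418856780394 | turn [-0.0085 -0.0163  0.0259] rows>= 0.6653822880340896 | shift after turn [0.0809 0.0192 0.4218]
```

```bash
python3 -m handwheel '[[-0.0085,-0.0163,0.0259,0,0,0,1],[0,0,0,0.02,0.005,0.105,0.5],[0,0,0,0.02,0.005,0.105,0.5],[0,0,0,0.02,0.005,0.105,0.5],[0,0,0,0.02,0.005,0.105,0.5],[0,0,0,0,0,0,0.5],[0,0,0,0,0,0,0.5],[0,0,0,0,0,0,0.5]]'
python3 -c "
from h import *
print(ctrl.tip_extent)"
python3 -m handwheel '[[0,0,0,0,0,0,0.9],[0,0,0,0,0,0,0.9],[0,0,0,0,0,0,0.9],[0,0,0,0,0,0,0.9],[0,0,0,0,0,0,0.9],[0,0,0,0,0,0,0.9],[0,0,0,0,0,0,0.9],[0,0,0,0,0,0,0.9]]'
python3 - <<'E'
from h import *
print(ctrl.tip_extent);plan([.630,.2424,.0335],rot(.7));p,r=tool();print(r.as_matrix())
m=ctrl.camera_model("wrist");im=ctrl.camera("wrist")
np.savez("w3.npz",T=m["cam_to_world"],K=m["camera_matrix"])
cv2.imwrite("pics/w3.png",cv2.resize(im,(768,576),interpolation=cv2.INTER_CUBIC))
E
```

```text
time_s: 13.95
eef_pos: [0.6291, 0.2354, 0.0915]
eef_rot: [0.002, 1.0, 0.004, 0.001]
wrist_force: [0.0, -0.1, 0.8]
opening: 0.503
grasp_force: 0.0
0.011
time_s: 14.75
eef_pos: [0.6282, 0.2352, 0.0895]
eef_rot: [0.003, 1.0, 0.004, -0.0]
wrist_force: [-0.3, -0.3, -0.4]
opening: 0.9
grasp_force: 0.0
0.011
shift(before turn) [ 0.0063 -0.025   0.1864] rows>= 1.129139830868031 | turn [ 0.0019  0.0003 -0.0014] rows>= 0.04971600340362629 | shift after turn [ 0.0062 -0.0239  0.1866]
[[ 1.      0.0078 -0.0009]
 [ 0.0078 -1.     -0.006 ]
 [-0.0009  0.006  -1.    ]]
```

View pics/w3.png

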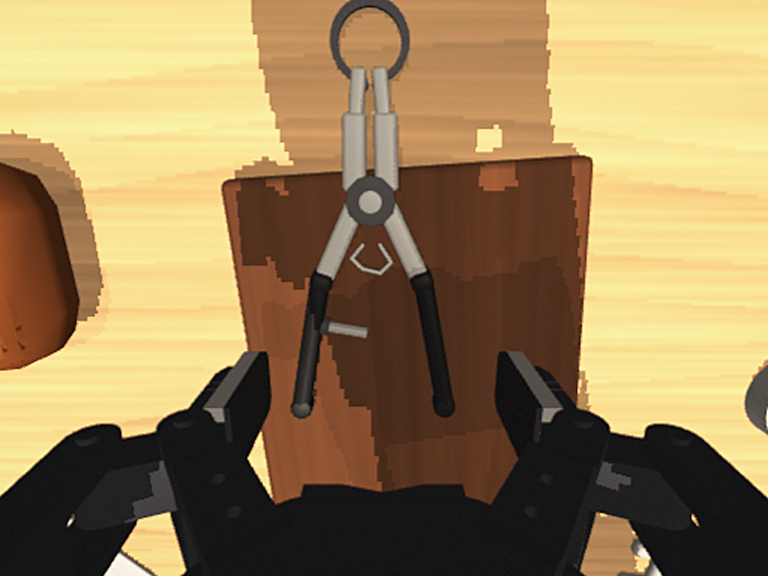

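Closer view: rivet (370,202), ring (370,38), handle ends (302,410) and (443,408). The pads straddle the axis but sit further back than the target.

```bash
python3 - <<'E'
from h import *
d=np.load("w3.npz");m=dict(camera_matrix=d["K"],cam_to_world=d["T"])
f=lambda u,v,z:plane(m,u/1.5,v/1.5,z)
riv=f(370,202,.036);ring=f(370,38,.007);l=f(302,410,.034);r_=f(443,408,.034);h1=f(322,275,.034);h2=f(420,275,.034)
e=(l+r_)/2;print(riv,ring,l,r_,e,(h1+h2)/2,np.linalg.norm(ring-riv),np.linalg.norm((e-riv)[:2]),np.linalg.norm(l-r_))
y=np.degrees(np.arctan2(*(ring-e)[[1,0]]));print("yaw",y,np.degrees(np.arctan2(*(ring-riv)[[1,0]])))
a=np.radians(y);plan([riv[0]-.052*np.cos(a),riv[1]-.052*np.sin(a),.032],rot(y))
E
```

```text
[0.6805 0.2405 0.036 ] [0.7492 0.2412 0.007 ] [0.5795 0.2738 0.034 ] [0.5809 0.2047 0.034 ] [0.5802 0.2392 0.034 ] [0.6482 0.2401 0.034 ] 0.07457574870450234 0.10033782999474888 0.06915405209812474
yaw 0.6799456522386054 0.578580677902369
shift(before turn) [ 0.0013 -0.0169  0.1915] rows>= 1.1532162718343324 | turn [ 0.0019  0.0003 -0.0013] rows>= 0.04883368138303457 | shift after turn [ 0.0012 -0.0158  0.1916]
```

```bash
python3 -m handwheel '[[0.0019,0,-0.0013,0.001,-0.0165,0.03,0.9],[0,0,0,0,0,0.05,0.9],[0,0,0,0,0,0.05,0.9],[0,0,0,0,0,0.045,0.9],[0,0,0,0,0,0.0167,0.9],[0,0,0,0,0,0,0.8],[0,0,0,0,0,0,0.75],[0,0,0,0,0,0,0.75]]'
python3 -m handwheel '[[0,0,0,0,0,0,0.7],[0,0,0,0,0,0,0.67],[0,0,0,0,0,0,0.64],[0,0,0,0,0,0,0.61],[0,0,0,0,0,0,0.58],[0,0,0,0,0,0,0.56],[0,0,0,0,0,0,0.56],[0,0,0,0,0,0,0.56]]'
python3 -m handwheel '[[0,0,0,0,0,0,0.55],[0,0,0,0,0,0,0.54],[0,0,0,0,0,0,0.53],[0,0,0,0,0,0,0.52],[0,0,0,0,0,0,0.51],[0,0,0,0,0,0,0.51],[0,0,0,0,0,0,0.51],[0,0,0,0,0,0,0.51]]'
```

```text
time_s: 15.6
eef_pos: [0.6288, 0.2402, 0.0326]
eef_rot: [-0.0, 1.0, 0.006, -0.0]
wrist_force: [-0.5, 0.1, -1.0]
opening: 0.752
grasp_force: 2.7
time_s: 16.4
eef_pos: [0.6295, 0.2405, 0.0339]
eef_rot: [-0.0, 1.0, 0.006, 0.001]
wrist_force: [-3.0, -1.0, 7.5]
opening: 0.564
grasp_force: 9.0
time_s: 17.2
eef_pos: [0.6298, 0.2406, 0.0344]
eef_rot: [-0.0, 1.0, 0.006, 0.001]
wrist_force: [-3.3, 0.1, 10.1]
opening: 0.512
grasp_force: 10.9
```

```bash
python3 -m handwheel '[[0,0,0,0,0,-0.005,0.505],[0,0,0,0,0,-0.002,0.5],[0,0,0,0,0,0,0.495],[0,0,0,0,0,0,0.49],[0,0,0,0,0,0,0.49],[0,0,0,0,0,0,0.49],[0,0,0,0,0,0,0.49],[0,0,0,0,0,0,0.49]]'
python3 -m handwheel '[[0,0,0,0,0,0,0.485],[0,0,0,0,0,0,0.48],[0,0,0,0,0,0,0.48],[0,0,0,0,0,0,0.48],[0,0,0,0,0,0,0.48],[0,0,0,0,0,0,0.48],[0,0,0,0,0,0,0.48],[0,0,0,0,0,0,0.48]]'
```

```text
time_s: 18.0
eef_pos: [0.629, 0.2402, 0.0347]
eef_rot: [-0.0, 1.0, 0.006, 0.0]
wrist_force: [-0.1, 0.5, 4.9]
opening: 0.498
grasp_force: 10.4
time_s: 18.8
eef_pos: [0.6289, 0.2402, 0.0348]
eef_rot: [-0.0, 1.0, 0.006, -0.0]
wrist_force: [-1.0, 1.0, 6.9]
opening: 0.485
grasp_force: 14.3
```

```bash
python3 -m handwheel '[[0,0,0,0,0,0,0.475],[0,0,0,0,0,0,0.47],[0,0,0,0,0,0,0.465],[0,0,0,0,0,0,0.465],[0,0,0,0,0,0,0.465],[0,0,0,0,0,0,0.465],[0,0,0,0,0,0,0.465],[0,0,0,0,0,0,0.465]]'
python3 -m handwheel '[[0,0,0,0,0,0,0.46],[0,0,0,0,0,0,0.455],[0,0,0,0,0,0,0.45],[0,0,0,0,0,0,0.45],[0,0,0,0,0,0,0.45],[0,0,0,0,0,0,0.45],[0,0,0,0,0,0,0.45],[0,0,0,0,0,0,0.45]]'
```

```text
time_s: 19.6
eef_pos: [0.6288, 0.2402, 0.0349]
eef_rot: [-0.0, 1.0, 0.006, -0.0]
wrist_force: [-1.3, 1.1, 7.7]
opening: 0.475
grasp_force: 25.5
time_s: 20.4
eef_pos: [0.6288, 0.2402, 0.0352]
eef_rot: [-0.0, 1.0, 0.006, -0.0]
wrist_force: [-2.6, -0.4, 9.4]
opening: 0.459
grasp_force: 36.7
```

```bash
python3 -m handwheel '[[0,0,0,0,0,0,0.455],[0,0,0,0,0,-0.01,0.455],[0,0,0,0,0,-0.03,0.455],[0,0,0,0,0,-0.06,0.455],[0,0,0,0,0,-0.07,0.455],[0,0,0,0,0,-0.07,0.455],[0,0,0,0,0,-0.06,0.455],[0,0,0,0,0,-0.03,0.455]]'
python3 - <<'E'
from h import *
p,r=tool();m=ctrl.camera_model("wrist");im=ctrl.camera("wrist")
np.savez("w4.npz",T=m["cam_to_world"],K=m["camera_matrix"],p=p,r=r.as_matrix())
s=ctrl.camera("scene")
q=proj(ctrl.camera_model("scene"),[.69,.24,.11]).astype(int);print(q,p)
a=cv2.resize(im[:240,156:356],(500,600),interpolation=cv2.INTER_CUBIC)
b=cv2.resize(s[q[1]-50:q[1]+50,q[0]-25:q[0]+25],(300,600),interpolation=cv2.INTER_CUBIC)
cv2.imwrite("pics/w4.png",np.hstack([a,b]))
E
```

```text
time_s: 21.2
eef_pos: [0.6297, 0.2403, 0.1364]
eef_rot: [-0.0, 1.0, 0.006, 0.001]
wrist_force: [0.9, -0.3, -2.7]
opening: 0.457
grasp_force: 34.3
[351 160] [0.6297 0.2403 0.1364]
```

View pics/w4.png

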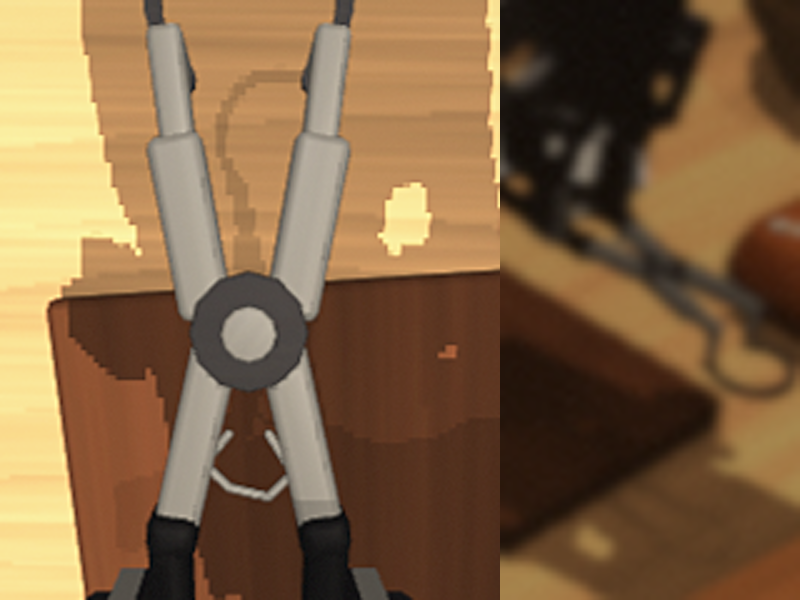

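Pliers are lifted, squeezed and the ring is spread. Rivet is at (249,333) in the crop; the axis runs straight up the picture, and in the scene inset the ring looks level at (755,355). Next: sight the shaft end with the wrist camera.

```bash
python3 -m handwheel '[[0,0,0,-0.016,0.06,0,0.455],[0,0,0,-0.016,0.12,0,0.455],[0,0,0,-0.016,0.15,0,0.455],[0,0,0,-0.016,0.16,0,0.455],[0,0,0,-0.016,0.16,0,0.455],[0,0,0,-0.016,0.15,0,0.455],[0,0,0,-0.016,0.1,0,0.455],[0,0,0,-0.016,0.053,0,0.455]]'
python3 -m handwheel '[[0,0,0,0,0,0,0.455],[0,0,0,0,0,0,0.455],[0,0,0,0,0,0,0.455],[0,0,0,0,0,0,0.455],[0,0,0,0,0,0,0.455],[0,0,0,0,0,0,0.455],[0,0,0,0,0,0,0.455],[0,0,0,0,0,0,0.455]]'
python3 - <<'E'
from h import *
p,r=tool();m=ctrl.camera_model("wrist");im=ctrl.camera("wrist")
cv2.imwrite("w5raw.png",im)
np.savez("w5.npz",T=m["cam_to_world"],K=m["camera_matrix"],p=p,r=r.as_matrix());print(p,r.as_matrix())
q=proj(m,[.621,-.101,.0625]);q2=proj(m,p+r.apply([.052,0,0]));print(q,q2)
c=np.round(q).astype(int);x0,y0=c[0]-40,c[1]-40
a=cv2.resize(im[y0:y0+80,x0:x0+80],(600,600),interpolation=cv2.INTER_CUBIC);print(x0,y0)
b=cv2.resize(im[93:173,240:266],(195,600),interpolation=cv2.INTER_CUBIC)
cv2.imwrite("pics/w5.png",np.hstack([a,b]))
E
```

```text
time_s: 22.1
eef_pos: [0.5926, -0.0489, 0.1322]
eef_rot: [0.0, 1.0, 0.005, -0.001]
wrist_force: [1.1, 0.1, -2.0]
opening: 0.455
grasp_force: 34.4
time_s: 22.9
eef_pos: [0.5936, -0.0461, 0.1332]
eef_rot: [-0.0, 1.0, 0.006, -0.0]
wrist_force: [-0.4, 0.4, -2.5]
opening: 0.459
grasp_force: 34.4
[ 0.5936 -0.0461  0.1332] [[ 0.9999  0.0121 -0.0007]
 [ 0.0121 -0.9999  0.    ]
 [-0.0007 -0.     -1.    ]]
[332.2324 168.8444] [255.0351 146.5694]
292 129
```

View pics/w5.png

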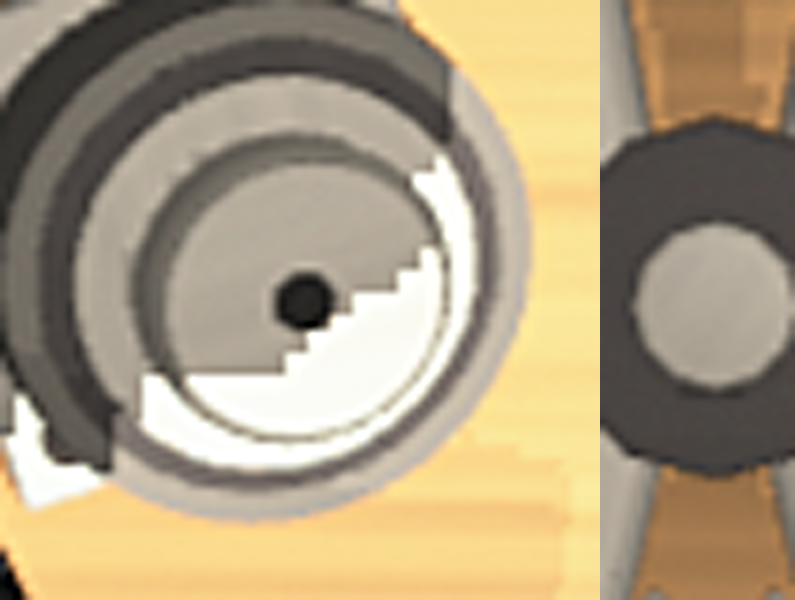

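The centre dot of the shaft end is at native (332.2,169.2) and the rivet at (255.2,133.2). The dot's predicted pixel (332.2,168.8) agrees with it.

```bash
python3 - <<'E'
from h import *
d=np.load("w5.npz");m=dict(camera_matrix=d["K"],cam_to_world=d["T"]);p=d["p"];r=R.from_matrix(d["r"])
sh=plane(m,332.2,169.2,.0625);print("shaft",sh)
for z in(0,.006):
    rv=plane(m,255.2,133.2,p[2]+z);print("rivet tool",r.inv().apply(rv-p))
rt=r.inv().apply(plane(m,255.2,133.2,p[2]+.002)-p)
ring=rt+np.array([.0639,0,0]);ring[2]=.0130+.015
np.savez("ring.npz",ring=ring,sh=sh);print("ring in tool",ring)
rw=p+r.apply(ring);print("ring now",rw)
P=p+(np.r_[sh[:2],.0627+.015]-rw);plan(P,r)
# predicted pixels for check
for n in("top","scene"):
    c=ctrl.camera_model(n);print(n,proj(c,rw),proj(c,sh))
E
```

```text
shaft [ 0.6207 -0.101   0.0625]
rivet tool [ 0.058   0.0001 -0.    ]
rivet tool [ 0.0585  0.0001 -0.006 ]
ring in tool [0.1221 0.0001 0.028 ]
ring now [ 0.7156 -0.0447  0.1051]
shift(before turn) [-0.3185  0.1836  0.0915] rows>= 2.273034366493665 | turn [ 0.  0. -0.] rows>= 0.0008441223032337481 | shift after turn [-0.3185  0.1836  0.0915]
top [268.732  130.1042] [287.3023 164.8286]
scene [282.7978 202.931 ] [245.4592 204.0294]
```

```bash
python3 -m handwheel '[[0,0,0,-0.03,0.017,0,0.455],[0,0,0,-0.06,0.035,0,0.455],[0,0,0,-0.075,0.044,0,0.455],[0,0,0,-0.075,0.044,0,0.455],[0,0,0,-0.05,0.029,0.03,0.455],[0,0,0,-0.028,0.015,0.03,0.455],[0,0,0,0,0,0.03,0.455],[0,0,0,0,0,0,0.455]]'
python3 - <<'E'
from h import *
d=np.load("ring.npz");p,r=tool();rw=p+r.apply(d["ring"]);print(rw,rw-d["sh"]);plan(p+np.r_[(d["sh"]-rw)[:2],.0665-rw[2]],r);print(r.as_matrix()[2])
E
```

```text
time_s: 23.75
eef_pos: [0.4981, -0.1022, 0.1048]
eef_rot: [-0.001, 1.0, 0.006, -0.001]
wrist_force: [-0.1, 0.1, -1.2]
opening: 0.461
grasp_force: 34.4
[ 0.62   -0.1008  0.0765] [-0.0007  0.0002  0.014 ]
shift(before turn) [0.0025 0.0007 0.0333] rows>= 0.20026767750388572 | turn [0. 0. 0.] rows>= 0.0 | shift after turn [0.0025 0.0007 0.0333]
[-0.0028 -0.0013 -1.    ]
```

```bash
python3 -m handwheel '[[0,0,0,0.0025,0.0007,0.01,0.455],[0,0,0,0,0,0.01,0.455],[0,0,0,0,0,0.0133,0.455],[0,0,0,0,0,0,0.455],[0,0,0,0,0,0,0.455],[0,0,0,0,0,0,0.455],[0,0,0,0,0,0,0.455],[0,0,0,0,0,0,0.455]]'
python3 - <<'E'
from h import *
d=np.load("ring.npz");p,r=tool();rw=p+r.apply(d["ring"]);print(rw,rw-d["sh"],r.as_matrix()[2],r.as_matrix()[1,0]);print(ctrl.get_obs()["wrist_force"],ctrl.get_obs()["torque"])
E
python3 -m handwheel '[[0,0,0,0.000,0,0.0033,0.455],[0,0,0,0,0,0.0033,0.455],[0,0,0,0,0,0.0033,0.455],[0,0,0,0,0,0.0033,0.455],[0,0,0,0,0,0,0.455],[0,0,0,0,0,0,0.455],[0,0,0,0,0,0,0.455],[0,0,0,0,0,0,0.455]]'
python3 - <<'E'
from h import *
d=np.load("ring.npz");p,r=tool();rw=p+r.apply(d["ring"]);print(rw,rw-d["sh"],r.as_matrix()[2],r.as_matrix()[1,0]);print(ctrl.get_obs()["wrist_force"],ctrl.get_obs()["torque"])
E
```

```text
time_s: 24.55
eef_pos: [0.4996, -0.1028, 0.0964]
eef_rot: [0.0, 1.0, 0.006, -0.0]
wrist_force: [0.6, 1.0, -3.4]
opening: 0.458
grasp_force: 34.4
[ 0.6217 -0.1014  0.0683] [ 0.0009 -0.0004  0.0058] [-0.0006  0.0001 -1.    ] 0.011839416378221708
[ 0.5736  1.0149 -3.3849] [-0.0176  0.0656 -0.0545]
time_s: 25.35
eef_pos: [0.4996, -0.1028, 0.0923]
eef_rot: [0.0, 1.0, 0.006, -0.0]
wrist_force: [0.0, -0.7, -1.5]
opening: 0.456
grasp_force: 34.4
[ 0.6216 -0.1014  0.0642] [ 0.0009 -0.0004  0.0017] [-0.0007  0.     -1.    ] 0.011897080074662676
[ 0.0428 -0.7345 -1.4924] [-0.0056  0.0922 -0.0039]
```

```bash
python3 -m handwheel '[[0,0,0,-0.003,-0.0013,0,0.455],[0,0,0,0,0,0,0.455],[0,0,0,0,0,0.0033,0.455],[0,0,0,0,0,0.0033,0.455],[0,0,0,0,0,0.0033,0.455],[0,0,0,0,0,0.0033,0.455],[0,0,0,0,0,0,0.455],[0,0,0,0,0,0,0.455]]'
python3 - <<'E'
from h import *
d=np.load("ring.npz");p,r=tool();rw=p+r.apply(d["ring"]);print(rw,rw-d["sh"],r.as_matrix()[2],r.as_matrix()[1,0]);print(ctrl.get_obs()["wrist_force"],ctrl.get_obs()["torque"])
E
```

```text
time_s: 26.15
eef_pos: [0.4986, -0.1024, 0.0883]
eef_rot: [-0.0, 1.0, 0.006, -0.0]
wrist_force: [0.4, -0.4, -2.5]
opening: 0.46
grasp_force: 34.4
[ 0.6206 -0.101   0.0601] [-0.0001  0.     -0.0024] [-0.0009 -0.0001 -1.    ] 0.011894044967099227
[ 0.3949 -0.4129 -2.5437] [-0.0045  0.0896  0.0245]
```

```bash
python3 -m handwheel '[[0,0,0,0,0,0.0033,0.455],[0,0,0,0,0,0.0033,0.455],[0,0,0,0,0,0.0033,0.455],[0,0,0,0,0,0.0033,0.455],[0,0,0,0,0,0,0.455],[0,0,0,0,0,0,0.455],[0,0,0,0,0,0,0.455],[0,0,0,0,0,0,0.455]]'
python3 -m handwheel '[[0,0,0,0,0,0.0033,0.455],[0,0,0,0,0,0.0033,0.455],[0,0,0,0,0,0,0.455],[0,0,0,0,0,0,0.455],[0,0,0,0,0,0,0.455],[0,0,0,0,0,0,0.455],[0,0,0,0,0,0,0.455],[0,0,0,0,0,0,0.455]]'
python3 - <<'E'
from h import *
d=np.load("ring.npz");p,r=tool();rw=p+r.apply(d["ring"]);print(rw,rw-d["sh"],r.as_matrix()[2],r.as_matrix()[1,0]);print(ctrl.get_obs()["wrist_force"],ctrl.get_obs()["torque"])
E
```

```text
time_s: 26.95
eef_pos: [0.4987, -0.1024, 0.0844]
eef_rot: [0.0, 1.0, 0.006, -0.0]
wrist_force: [0.1, 0.5, -2.1]
opening: 0.459
grasp_force: 34.4
time_s: 27.75
eef_pos: [0.4986, -0.1024, 0.0824]
eef_rot: [-0.0, 1.0, 0.006, -0.0]
wrist_force: [0.2, 0.3, -2.3]
opening: 0.461
grasp_force: 34.4
[ 0.6207 -0.101   0.0543] [-0.0001  0.     -0.0082] [-0.0008 -0.0001 -1.    ] 0.01185584728326696
[ 0.2032  0.2948 -2.3058] [-0.0483  0.0439 -0.0203]
```

```bash
for i in 1; do python3 -m handwheel '[[0,0,0,0,0,0.0033,0.455],[0,0,0,0,0,0,0.455],[0,0,0,0,0,0,0.455],[0,0,0,0,0,0,0.455],[0,0,0,0,0,0,0.455],[0,0,0,0,0,0,0.455],[0,0,0,0,0,0,0.455],[0,0,0,0,0,0,0.455]]'; done
python3 -c "
from h import *
print(ctrl.get_obs()['torque'])"
python3 -m handwheel '[[0,0,0,0,0,0.0017,0.455],[0,0,0,0,0,0,0.455],[0,0,0,0,0,0,0.455],[0,0,0,0,0,0,0.455],[0,0,0,0,0,0,0.455],[0,0,0,0,0,0,0.455],[0,0,0,0,0,0,0.455],[0,0,0,0,0,0,0.455]]'
python3 - <<'E'
from h import *
d=np.load("ring.npz");p,r=tool();rw=p+r.apply(d["ring"]);print(rw,rw-d["sh"],r.as_matrix()[2]);print(ctrl.get_obs()["wrist_force"],ctrl.get_obs()["torque"])
E
```

```text
time_s: 28.55
eef_pos: [0.4986, -0.1024, 0.0814]
eef_rot: [-0.0, 1.0, 0.006, -0.0]
wrist_force: [0.2, 0.4, -1.5]
opening: 0.455
grasp_force: 34.4
[ 0.0088  0.016  -0.0189]
time_s: 29.35
eef_pos: [0.4987, -0.1024, 0.0809]
eef_rot: [-0.0, 1.0, 0.006, -0.0]
wrist_force: [-1.3, 0.1, -1.1]
opening: 0.458
grasp_force: 34.5
[ 0.6207 -0.101   0.0528] [-0.     -0.     -0.0097] [-0.0007 -0.     -1.    ]
[-1.3259  0.0675 -1.0583] [0.0103 0.0119 0.0147]
```

```bash
cat > avg.py <<'E'
from h import *
a=[]
for i in range(8):
    ctrl.camera("top");o=ctrl.get_obs();a.append(np.r_[o["wrist_force"],o["torque"],o["eef_pos"][2]])
print(np.mean(a,0),np.std(a,0)/8**.5)
E
python3 avg.py
python3 -m handwheel '[[0,0,0,0,0,0.0017,0.455],[0,0,0,0,0,0,0.455],[0,0,0,0,0,0,0.455],[0,0,0,0,0,0,0.455],[0,0,0,0,0,0,0.455],[0,0,0,0,0,0,0.455],[0,0,0,0,0,0,0.455],[0,0,0,0,0,0,0.455]]' >/dev/null; python3 avg.py
```

```text
[-0.3945 -0.1195 -1.6284  0.0179 -0.0145 -0.0087  0.0809] [0.0679 0.1937 0.1453 0.0097 0.0061 0.0088 0.    ]
[-0.3745 -0.2913 -0.7103 -0.0144 -0.0447 -0.0138  0.0804] [0.1619 0.2332 0.1246 0.0068 0.0066 0.0101 0.    ]
```

```bash

python3 -m handwheel '[[0,0,0,0,0,-0.0034,0.455],[0,0,0,0,0,0,0.455],[0,0,0,0,0,0,0.455],[0,0,0,0,0,0,0.455],[0,0,0,0,0,0,0.455],[0,0,0,0,0,0,0.455],[0,0,0,0,0,0,0.455],[0,0,0,0,0,0,0.455]]' >/dev/null; python3 avg.py
python3 -m handwheel '[[0,0,0,0,0,-0.0033,0.455],[0,0,0,0,0,0,0.455],[0,0,0,0,0,0,0.455],[0,0,0,0,0,0,0.455],[0,0,0,0,0,0,0.455],[0,0,0,0,0,0,0.455],[0,0,0,0,0,0,0.455],[0,0,0,0,0,0,0.455]]' >/dev/null; python3 avg.py
```

```text
[ 0.4932  0.1491 -1.7628 -0.0091 -0.0168  0.0082  0.0814] [0.1559 0.141  0.1409 0.0087 0.0114 0.0109 0.    ]
[-0.0585  0.2449 -2.4493  0.0049  0.0937  0.0086  0.0824] [0.1906 0.1668 0.1146 0.0117 0.0084 0.0094 0.    ]
```

```bash

python3 -m handwheel '[[0,0,0,0,0,0.0013,0.455],[0,0,0,0,0,0,0.455],[0,0,0,0,0,0,0.455],[0,0,0,0,0,0,0.455],[0,0,0,0,0,0,0.455],[0,0,0,0,0,0,0.455],[0,0,0,0,0,0,0.455],[0,0,0,0,0,0,0.455]]' >/dev/null; python3 avg.py
python3 -m handwheel '[[0,0,0,0,0,0.001,0.455],[0,0,0,0,0,0,0.455],[0,0,0,0,0,0,0.455],[0,0,0,0,0,0,0.455],[0,0,0,0,0,0,0.455],[0,0,0,0,0,0,0.455],[0,0,0,0,0,0,0.455],[0,0,0,0,0,0,0.455]]' >/dev/null; python3 avg.py; python3 -c "
from h import *
d=np.load('ring.npz');p,r=tool();rw=p+r.apply(d['ring']);print(rw-d['sh'],ctrl.get_obs()['time_s'])"
```

```text
[-0.5106 -0.1447 -2.0672 -0.0034  0.0534 -0.0215  0.082 ] [0.1984 0.1153 0.0913 0.0132 0.0123 0.0067 0.    ]
[-0.2675 -0.1797 -1.66   -0.0056  0.031   0.0082  0.0817] [0.1791 0.2527 0.2565 0.0098 0.0108 0.0088 0.    ]
[-0.0001 -0.     -0.0089] 35.75
```

Contact with the washer starts at a TCP height of about 0.0824. I'll back off to just touching, check that it holds, and hand in.

```bash

python3 -m handwheel '[[0,0,0,0,0,-0.0017,0.455],[0,0,0,0,0,0,0.455],[0,0,0,0,0,0,0.455],[0,0,0,0,0,0,0.455],[0,0,0,0,0,0,0.455],[0,0,0,0,0,0,0.455],[0,0,0,0,0,0,0.455],[0,0,0,0,0,0,0.455]]'; python3 avg.py
python3 - <<'E'
from h import *
# is the axle still where it was? rivet/hand pose check and hand in
d=np.load('ring.npz');p,r=tool();print(p+r.apply(d['ring'])-d['sh'])
print(ctrl.hand_in())
E
```

```text
time_s: 36.55
eef_pos: [0.4986, -0.1024, 0.0822]
eef_rot: [-0.0, 1.0, 0.006, -0.0]
wrist_force: [0.1, 0.4, -2.2]
opening: 0.459
grasp_force: 34.4
[-0.1816 -0.107  -1.9084 -0.0027  0.0524 -0.0184  0.0822] [0.1659 0.1327 0.1847 0.0065 0.0047 0.0064 0.    ]
[-0.0001  0.     -0.0084]
the job is handed in; nothing more can be done
None
```

I stood the axle up and released it, and handed the job in at about 37 s with the pliers squeezed at 34 N and the ring round the groove, resting on the washer with roughly 0.5 N; the final ring height and level come from force readings and geometry, not from a picture, because I had used all ten views.

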